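Fit the pattern cam to the engraving turntable

TASK

Fit the egg-shaped pattern cam to the engraving turntable: swing the keeper bar right back to its open stop, set the cam hub-up on the D-shaped spindle with its bore turned to match the flat so that it goes fully down onto the shoulder, then swing the keeper back over the hub to its closed stop and let go. Leave the round disc and the other things on the bench where they are.

Things in the scene. Friction and masses are not known exactly. Their poses are not given: they have to be found in the camera images.
- cam_hub (a point): Egg-shaped pattern cam, bare aluminium, 0.45 kg, loose, lying flat, hub up: plate 12 mm thick, 50 mm radius, drawn out to a nose 72 mm from the axis along +x; square hub 52 x 52 mm (faces square to x and y) rising from the plate to 56 mm above the underside. Point on the bore axis 36 mm above the underside, a good height to grip the hub across two opposite faces; z up, +x to the nose
- cam: The same cam; origin on its axis at the underside, same axes. A D bore runs right through on the axis: 16.2 mm radius, with its flat 10.2 mm from the axis on the +x side, the side of the nose
- spindle_seat (a point): Locked spindle of the turntable: a steel shoulder disc 70 mm across carrying an upright dark D-shaped shaft. Point on the shaft axis at the level of the shoulder's top, 35 mm above the bench, where the cam's underside must rest; z up, +x from the axis to the flat. Seated, the cam's +x lies along this +x (0.1 rad of play) and the hub point is 36 mm above this point
- spindle_top (a point): Centre of the shaft's top end, 40 mm above the shoulder, same axes. The shaft is 15 mm in radius with a flat 9 mm from the axis on the +x side; its top 6 mm taper in by 3 mm all round
- keeper (a joint): Angle of the keeper, a flat steel bar 22 mm wide, 8 mm thick, swinging level about a post 100 mm to the side of the spindle; its underside is 59 mm above the shoulder, 3 mm above a seated hub. 0 = closed stop, bar over the spindle; grows counter-clockwise seen from above to 1.75 = open stop. Light friction (about 1.2 N at the knob); it stays where it is left
- keeper_knob (a point): Upright round knob of black plastic on the bar's end, 22 mm diameter, 45 mm tall above the bar, 100 mm from the pivot axis; over the spindle axis when the keeper is closed. Point on the knob's axis 23 mm above the bar (22 mm below the knob's top)
- keeper_pivot (a point): Point on the keeper's upright hinge axis, 98 mm above the bench, fixed to the turntable and sharing its frame: the closed bar points from here along this frame's -y to the spindle. The turntable is fixed to the bench: bed 150 x 300 mm, 25 mm high, with a drive housing 65 mm high beyond the pivot
- blank_hub (a point): the plain round disc beside the cam: 104 mm across, 12 mm thick, with the same 52 mm square hub and D bore as the cam, but no nose; loose. Not wanted; leave it where it lies. Point on its axis, 36 mm above its underside
- hammer: small hammer with wooden handle, 220 mm, lying near the robot, loose bystander; origin under its middle
- tweezers: long flat steel tweezers, 165 mm, 8 mm thick, loose bystander; origin under its middle
- mandrel: tapered steel ring mandrel lying on the bench, 260 mm long, 26 mm thick, loose bystander; origin under its middle
- bowl: steel bowl, 140 mm across, 55 mm tall, loose bystander; origin under its centre
- tin: open dark steel box, 90 x 110 x 45 mm, loose bystander; origin under its centre
- pitch_block: setter's round block with dark pitch on top, 114 mm across, 85 mm tall, loose and heavy; origin under its centre
- bangle: brass bangle, 68 mm across, 12 mm tall, loose bystander; origin under its centre
There are look-alikes about, which are no part of the job. What is shaped like the cam but purple or yellow is not meant.

How it is judged (in metres and radians):
On the way, in this order (a step that is already met when the one before it is completed fails the run):
1. the keeper is swung back, past 1.2 rad, with the cam not yet on the spindle (value of joint keeper above 1.2 rad and horizontal distance between cam_hub and spindle_seat above 0.03 m), for 0.1 s.
2. the cam is fully down on the spindle's shoulder with its bore matched, the keeper still open (horizontal distance between cam_hub and spindle_seat below 0.004 m and z of cam_hub in the frame of spindle_seat between 0.033 and 0.039 m and angle between the x axis of cam_hub and the x axis of spindle_seat, either way round below 0.25 rad and angle between cam_hub's own z axis and vertical below 0.06 rad and value of joint keeper above 0.8 rad), for 0.2 s.
At the end, for the whole second after the job is handed in: The cam sits on the spindle: axis within 4 mm, underside within 3 mm of the shoulder, turned within 0.25 rad of the flat, tilted less than 0.06 rad, at rest; the keeper is closed over it (below 0.12 rad) and at rest (horizontal distance between cam_hub and spindle_seat below 0.004 m and z of cam_hub in the frame of spindle_seat between 0.033 and 0.039 m and angle between the x axis of cam_hub and the x axis of spindle_seat, either way round below 0.25 rad and angle between cam_hub's own z axis and vertical below 0.06 rad and value of joint keeper below 0.12 rad and linear speed of cam below 0.02 m/s and velocity of joint keeper below 0.05 rad/s); the robot touches nothing.
It fails at once if the round disc or another loose thing on the bench is moved more than 30 mm (distance of any of blank_hub, hammer, tweezers, mandrel, bowl, tin, pitch_block, bangle from where it was at the start of the episode above 0.03 m).
It also fails if it takes over 69 s, if anything falls off the work surface, if the arm or the gripper's body presses on something with over 40 N, if the wrist force passes 120 N, or if a joint passes its speed limit or range.

ROBOT

A 7-joint arm with a two-finger parallel gripper is mounted at the origin on the work surface. World frame = base frame: x ahead of the robot, y to its left, z up, the work surface at z = 0. Lengths are in m, angles in degrees, forces in N, time in s.
With the tool pointing down it reaches from about 0.35 to 0.9 m from the base axis. Payload 7.2 kg.
Tool frame: the origin (TCP) lies midway between the tips of the shut fingers; the grasp point (between the pads) lies 19 mm behind it; x points along the fingers, y is the direction in which the jaws open and shut, and the axes are right-handed (so a half turn about x gives the same grasp; the last joint's range is limited). The gripper opens to 88 mm and grips with 3 to 60 N. Pads are 20 mm wide; open, the fingers measure 115 mm over their backs; the gripper's body (75 mm by 178 mm) begins 61 mm behind the grasp point.
Start: joints at [70.749, 23.554, -0.728, 91.456, 0.321, 64.991, -4.71], TCP at [0.165, -0.603, 0.223] pointing down, gripper open.
Joint ranges: [-169.25, 169.25], [-16.82, 113.86], [-84.01, 82.57], [7.8, 145.47], [-59.2, 239.2], [7.22, 106.19], [-163.78, 163.78]. Speed limits (degrees/s): [136.94, 136.94, 172.46, 172.46, 180, 180, 180].

INTERFACE

Orientations are given as a 3x3 rotation matrix whose columns are the frame's x, y, z axes.
In Python, from cell import telemetry, read_camera, camera_info, job_done gives the robot as it stands.
- The arm moves only by the tool move_arm, never from a script. Its argument "moves" is text: rows parted by semicolons, each of 6 numbers parted by spaces: the shift along the tool's x, y, z in m, then the turn, a rotation vector about the tool's x, y, z in rad. A call has 1 to 10 rows; each row shifts and turns the commanded pose from where the row before left it, along the tool's axes as they then stand; what a row does not reach is not made up. A row lasts 1/10 s, in which the tool goes at most 50 mm and 8.59 degrees, less where a joint would pass 70% of its speed; a pose out of reach is approached as far as the arm can. A call is refused whole if a number of a shift passes 0.05 or a number of a turn 0.15, either way. A call with a gripper value outside its range is refused whole. "gripper" is the finger opening in m, from 0 to 0.0878, set as the call begins (left out, the last holds). The fingers move at their own pace and stop on an object; the grip force is fixed at half the most. Time passes only in rows, so rows that do not move let the fingers close. It gives the time, the measured TCP pose, the force and the opening at its end, in the units of the state.
- telemetry.state(): the state, without advancing time (a new reading comes with each control period).
- read_camera(name): name is "scene" or "top" or "wrist"; returns (picture, depth): 384x512x3 uint8, red, green, blue; 384x512 float32, m along the optical axis (not along the pixel's ray), 0 where there is no reading.
- camera_info(name): a dict with "K" (3x3 intrinsics, pixels), "eye" and "attitude" of the camera in the world. Camera axes: x right, y down, z forward; pixel columns grow to the right and rows downward; lengths in m; the calibration is good to about 2 mm. A picture is of the moment at which its call begins: read the wrist's pose just before it. camera_info takes no time and is no camera call; for the wrist camera it gives the pose at the moment of the call.
- job_done(): hands the job in, once; it reports no verdict.
The state is a dict: "clock": time; "joint_positions": joint angles; "qd": joint speeds; "effort": joint torques, N m; "eef_pos": TCP position; "ee_rot": TCP orientation; "wrist_force": force on the tool from outside, world axes, zero at the start; "moment": the same for the moment, N m; "finger_gap": opening from 0.0 (shut) to 1.0 (fully open).
Only numpy, scipy, OpenCV 4.12 (cv2) and the standard library are available. Lean on these libraries where they do the work, as an engineer would, in place of code of your own. Each camera call takes 0.05 s, during which the arm holds its last target.

## Working session

There is one attempt and no reset: what is moved stays moved. The work goes in short steps, Python scripts to look and compute and a tool call to move; the robot and the scene stay as the last step left them, time stands still between calls to the robot, and variables do not carry over. Pictures are saved under pics/ and viewed, and the job is handed in when it is done.

Besides the shell and the picture viewer there is one more tool, called after ">>>" by a JSON object that holds its "op" and its "data". move_arm: Moves the arm, as the interface text tells. Its arguments: {"type":"object","properties":{"moves":{"type":"string"},"gripper":{"type":"number"}},"required":["moves"]}

```bash
ls; mkdir -p pics; python3 - <<'E'
from cell import telemetry, read_camera, camera_info
import cv2, numpy as np, pickle
for n in ["scene","top"]:
    im,d=read_camera(n); ci=camera_info(n); print(n,ci)
    cv2.imwrite(f"pics/{n}0.png",im[:,:,::-1]); np.savez(f"pics/{n}0.npz",im=im,d=d,**{k:np.array(ci[k]) for k in ["K","eye","attitude"]})
print(telemetry.state())
E
```

```text
pics
scene {'K': array([[377.01415905,   0.        , 257.28905804],
       [  0.        , 377.01415905, 190.65296251],
       [  0.        ,   0.        ,   1.        ]]), 'eye': array([ 1.39946435, -0.04319196,  0.88227548]), 'attitude': array([[ 0.01591309,  0.64979985, -0.75993877],
       [ 0.9998413 , -0.00425288,  0.01730013],
       [ 0.00800969, -0.76009346, -0.6497644 ]])}
top {'K': array([[383.87653094,   0.        , 252.68475894],
       [  0.        , 383.87653094, 192.87645881],
       [  0.        ,   0.        ,   1.        ]]), 'eye': array([ 0.43461948, -0.03125507,  1.31262198]), 'attitude': array([[-0.00181076, -0.99933676,  0.03636987],
       [-0.99996453,  0.00210868,  0.00815449],
       [-0.00822578, -0.03635381, -0.99930513]])}
{'clock': 0.1, 'joint_positions': array([70.75080547, 23.59644347, -0.72909313, 91.49787322,  0.3190203 ,
       64.99013049, -4.70937508]), 'qd': array([-0.04586402,  0.00840831,  0.00326586, -0.18203448, -0.10894313,
       -0.08253832, -0.09226592]), 'effort': array([ 2.93172605e-03, -5.89097536e+01,  6.43892996e-01, -2.91710597e+01,
       -5.37939195e-02,  1.44907407e-02,  6.17244632e-05]), 'eef_pos': array([ 0.16522145, -0.60230292,  0.22189197]), 'ee_rot': array([[-4.45051060e-04,  2.64600750e-01, -9.64357945e-01],
       [ 1.36846591e-03, -9.64356976e-01, -2.64601116e-01],
       [-9.99998965e-01, -1.43745198e-03,  6.70909889e-05]]), 'wrist_force': array([-0.0162424 ,  0.23006961,  0.36265862]), 'moment': array([ 0.03261796, -0.00436002, -0.01409874]), 'finger_gap': 0.9996313603370034}
```

View pics/scene0.png

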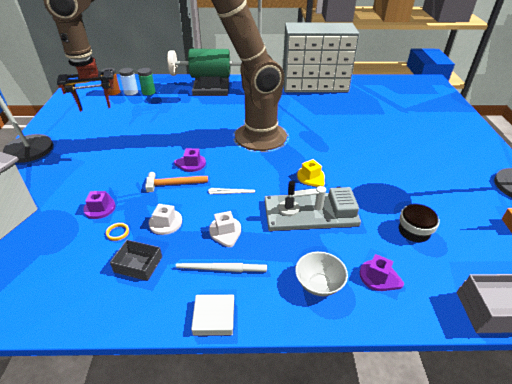

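View pics/top0.png

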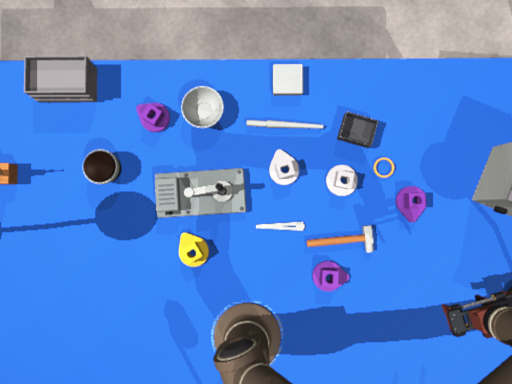

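```bash
cat > h.py <<'E'
import numpy as np, cv2
from cell import telemetry, read_camera, camera_info
def snap(n,tag):
    st=telemetry.state(); ci=camera_info(n); im,d=read_camera(n)
    cv2.imwrite(f"pics/{n}{tag}.png",im[:,:,::-1])
    c={k:np.array(ci[k]) for k in ["K","eye","attitude"]}
    np.savez(f"pics/{n}{tag}.npz",im=im,d=d,**c); return im,d,c
def load(n,tag):
    z=np.load(f"pics/{n}{tag}.npz"); return z["im"],z["d"],{k:z[k] for k in ["K","eye","attitude"]}
def ray(c,u,v):
    r=c["attitude"]@np.linalg.solve(c["K"],[u,v,1.]); return r
def onplane(c,u,v,z):
    r=ray(c,u,v); return c["eye"]+r*(z-c["eye"][2])/r[2]
def cloud(c,d):
    v,u=np.mgrid[:d.shape[0],:d.shape[1]]
    p=np.stack([(u-c["K"][0,2])/c["K"][0,0]*d,(v-c["K"][1,2])/c["K"][1,1]*d,d],-1)
    return p@c["attitude"].T+c["eye"]
def proj(c,p):
    q=c["K"]@(c["attitude"].T@(np.array(p)-c["eye"])); return q[:2]/q[2]
def crop(im,x0,y0,x1,y1,s,name):
    cv2.imwrite(name,cv2.resize(im[y0:y1,x0:x1,::-1],None,fx=s,fy=s,interpolation=cv2.INTER_CUBIC))
E
python3 - <<'E'
from h import *
im,d,c=load("top","0"); crop(im,140,130,380,280,3.3,"pics/topcrop.png")
P=cloud(c,d)
for n,u,v in [("knobtop",222,188),("post",190,191),("cam",284,168),("bowl",202,106),("block",101,167),("housing",168,193),("bed",240,178),("bench",350,210)]:
    print(n,P[v,u].round(3))
im,d,c=load("scene","0"); crop(im,140,140,380,290,3.3,"pics/scenecrop.png")
E
```

```text
knobtop [0.494 0.075 0.108]
post [0.485 0.176 0.105]
cam [ 0.568 -0.128 -0.001]
bowl [0.782 0.154 0.003]
block [0.564 0.467 0.084]
housing [0.48  0.255 0.065]
bed [0.531 0.022 0.03 ]
bench [ 0.423 -0.352 -0.   ]
```

View pics/topcrop.png

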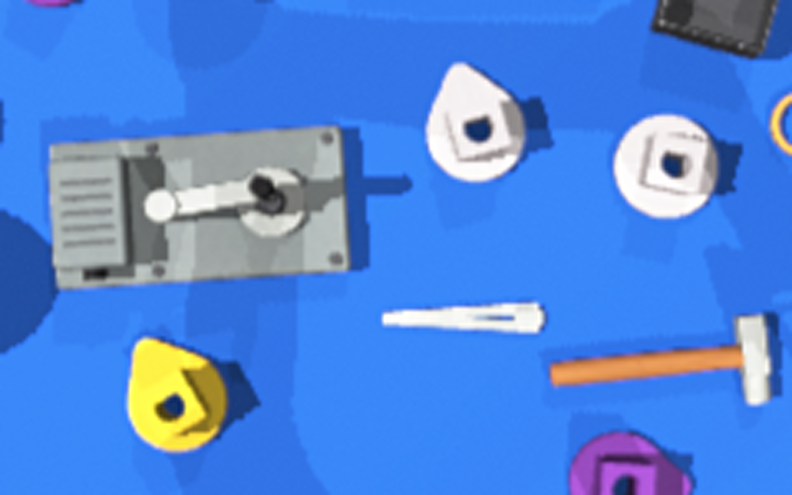

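View pics/scenecrop.png

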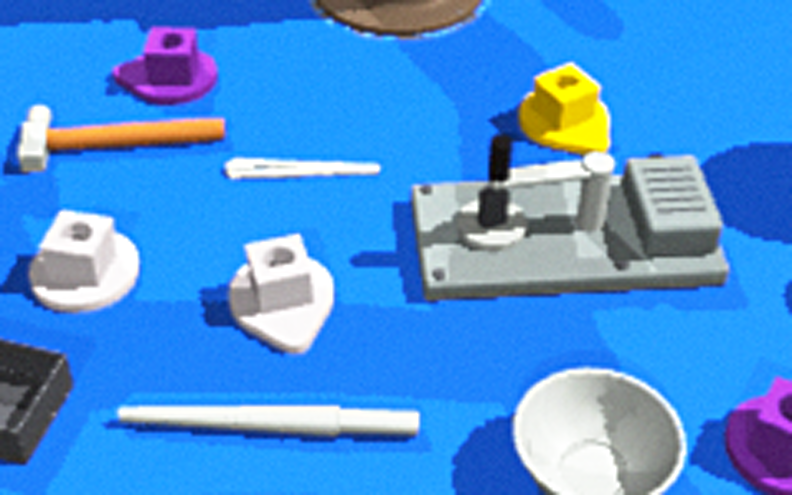

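```bash
python3 - <<'E'
from h import *
for n in ["top","scene"]:
    im,d,c=load(n,"0"); P=cloud(c,d); g=im.max(2)
    reg=(abs(P[...,0]-.49)<.12)&(abs(P[...,1]-.13)<.2)&(d>0)
    m=reg&(g<60)&(P[...,2]>.1); q=P[m]; print(n,"knob",m.sum(),q.mean(0).round(4),np.percentile(q,[2,50,98],axis=0).round(4).tolist())
    t=q[q[:,2]>.138]; print(" top",len(t),t.mean(0).round(4) if len(t) else'')
    m=reg&(g>150)&(P[...,2]>.085); q=P[m]; print(" bar",m.sum(),np.percentile(q,[2,50,98],axis=0).round(4).tolist())
    xy=q[:,:2]; w,v=np.linalg.eigh(np.cov(xy.T)); print(" bar dir",v[:,1],xy.mean(0).round(4))
    q=q[q[:,1]>.15]; print(" post",len(q),q.mean(0).round(4), (q.min(0)+q.max(0)).round(4)/2)
    v_,u_=np.nonzero(reg&(g<60)&(P[...,2]>.1)); print(" px",u_.min(),u_.max(),v_.min(),v_.max())
E
```

```text
top knob 29 [0.497  0.0804 0.1415] [[0.4897, 0.0734, 0.1081], [0.4981, 0.0806, 0.146], [0.5043, 0.0885, 0.1503]]
 top 23 [0.4978 0.0815 0.1468]
 bar 242 [[0.4722, 0.093, 0.0964], [0.4882, 0.1479, 0.1019], [0.5048, 0.1921, 0.1165]]
 bar dir [-0.17255554  0.98499979] [0.4889 0.1462]
 post 115 [0.4844 0.1735 0.1033] [0.4834  0.17335 0.1028 ]
 px 216 222 184 189
scene knob 66 [0.5074 0.0818 0.1309] [[0.4948, 0.0747, 0.1063], [0.5085, 0.0817, 0.1317], [0.5128, 0.0889, 0.1502]]
 top 25 [0.505  0.0821 0.1455]
 bar 210 [[0.4727, 0.0808, 0.0942], [0.4946, 0.1444, 0.1029], [0.5088, 0.1924, 0.1342]]
 bar dir [-0.17036808  0.98538049] [0.4933 0.1426]
 post 94 [0.4885 0.174  0.1033] [0.48555 0.17255 0.09735]
 px 289 294 181 194
```

>>> {"op": "move_arm", "data": {"moves": "0 -0.0076 -0.044 -0.074 0 0;0 -0.0076 -0.044 -0.074 0 0;0 -0.0076 -0.044 -0.074 0 0;0 -0.0076 -0.044 -0.074 0 0;0 -0.0076 -0.044 -0.074 0 0;0 -0.0076 -0.044 -0.074 0 0;0 -0.0076 -0.044 -0.074 0 0;0 -0.0076 -0.044 -0.074 0 0;0 -0.0076 -0.044 -0.074 0 0;0 -0.0076 -0.044 -0.074 0 0"}}

```text
clock: 1.1
eef_pos: [0.4789, -0.2966, 0.2223]
ee_rot: [[-0.0, 0.847, -0.531], [0.0, -0.531, -0.847], [-1.0, -0.0, -0.0]]
wrist_force: [0.7, -0.2, -0.3]
finger_gap: 0.996
```

>>> {"op": "move_arm", "data": {"moves": "0 -0.0076 -0.04 -0.074 0 0;0 -0.0076 -0.04 -0.074 0 0;0 -0.0076 -0.04 -0.074 0 0;0 -0.0076 -0.04 -0.074 0 0;0 -0.0076 -0.04 -0.074 0 0;0 -0.0076 -0.04 -0.074 0 0;0 -0.0076 -0.04 -0.074 0 0;0 -0.0076 -0.04 -0.074 0 0;0 -0.0076 -0.04 -0.074 0 0;0 -0.0076 -0.04 -0.074 0 0"}}

```text
clock: 2.1
eef_pos: [0.4944, 0.1009, 0.2224]
ee_rot: [[-0.0, 0.984, 0.179], [0.0, 0.179, -0.984], [-1.0, -0.0, -0.0]]
wrist_force: [0.5, -0.6, -0.2]
finger_gap: 0.997
```

```bash
cat > go.py <<'E'
import sys
from h import *
# usage: go.py x y z [yaw of tool y deg]
st=telemetry.state(); R=np.array(st["ee_rot"]); p=np.array(st["eef_pos"])
print("t",round(st["clock"],2),"p",p.round(4),"yaw_y",np.degrees(np.arctan2(R[1,1],R[0,1])).round(2),"tilt",R[:2,0].round(4),"F",np.round(st["wrist_force"],1),"gap",round(st["finger_gap"]*.0878,4),"j7",np.round(st["joint_positions"][6],1))
if len(sys.argv)>3:
    dp=np.array(list(map(float,sys.argv[1:4])))-p; print("tool shift",(R.T@dp).round(4))
    if len(sys.argv)>4:
        a=np.radians(float(sys.argv[4])); x=np.array([0,0,-1.]);y=np.array([np.cos(a),np.sin(a),0]);T=np.stack([x,y,np.cross(x,y)],1)
        print("rotvec tool",cv2.Rodrigues(R.T@T)[0].ravel().round(4))
        print("shift if turned first",(T.T@dp).round(4))
E
python3 go.py 0.499 0.081 0.223 9.8
python3 - <<'E'
from h import *
im,d,c=snap("wrist","1"); print(c)
E
```

```text
t 2.1 p [0.4944 0.1009 0.2224] yaw_y 10.31 tilt [-0.0003  0.0001] F [ 0.5 -0.6 -0.2] gap 0.0876 j7 -16.9
tool shift [-0.0006  0.0009  0.0204]
rotvec tool [ 0.009  -0.0001  0.0003]
shift if turned first [-0.0006  0.0011  0.0204]
{'K': array([[307.73454128,   0.        , 260.11436154],
       [  0.        , 307.73454128, 189.81256463],
       [  0.        ,   0.        ,   1.        ]]), 'eye': array([0.48287907, 0.16702443, 0.3840784 ]), 'attitude': array([[ 9.83939890e-01,  1.73200574e-01,  4.31723721e-02],
       [ 1.78498197e-01, -9.53594546e-01, -2.42478525e-01],
       [-8.28481112e-04,  2.46290484e-01, -9.69195703e-01]])}
```

View pics/wrist1.png

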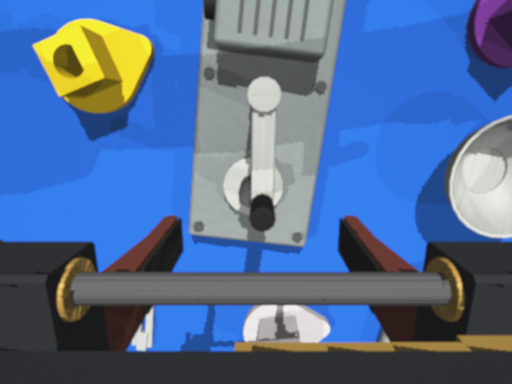

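```bash
python3 - <<'E'
from h import *
im,d,c=load("wrist","1"); crop(im,180,60,350,250,4,"pics/w1c.png")
P=cloud(c,d)
g=im.max(2).astype(int)
m=(g<60)&(P[...,2]>.135)&(P[...,2]<.16)&(abs(P[...,0]-.49)<.1)&(np.arange(384)[:,None]<240)
v,u=np.nonzero(m);print(u.mean(),v.mean(),P[m].mean(0).round(4),onplane(c,u.mean(),v.mean(),.147).round(4))
print("knobtop px",onplane(c,262,203,.147).round(4))
print("post",P[90:100,258:270].reshape(-1,3).mean(0).round(4),onplane(c,264,94,.104).round(4))
print("shoulder",P[180:188,230:236].reshape(-1,3).mean(0).round(4), onplane(c,253.5,187,.035).round(4))
E
```

```text
261.73231357552584 216.1414913957935 [0.4988 0.0857 0.1455] [0.4987 0.0862 0.147 ]
knobtop px [0.4969 0.0972 0.147 ]
post [0.483  0.1816 0.1056] [0.4833 0.1822 0.104 ]
shoulder [0.4654 0.0813 0.0345] [0.4902 0.0816 0.035 ]
```

View pics/w1c.png

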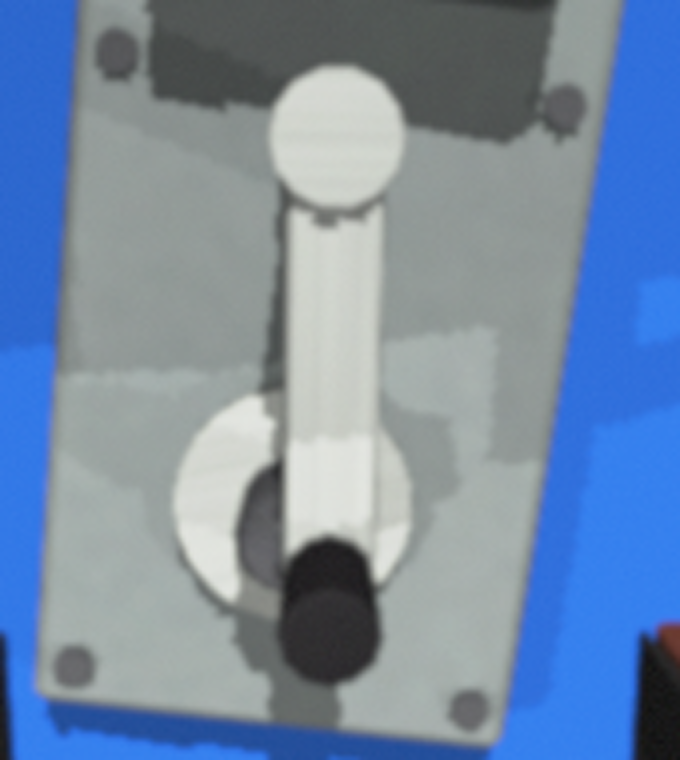

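>>> {"op": "move_arm", "data": {"moves": "0 0.001 0.009 0.01 0 0;0 0.0005 0.0088 0.009 0 0;0.02 0 0 0 0 0;0.03 0 0 0 0 0;0.03 0 0 0 0 0;0.02 0 0 0 0 0;0.0135 0 0 0 0 0;0 0 0 0 0 0", "gripper": 0.06}}

```text
clock: 2.95
eef_pos: [0.4988, 0.0803, 0.1075]
ee_rot: [[-0.003, 0.988, 0.155], [-0.001, 0.155, -0.988], [-1.0, -0.003, 0.0]]
wrist_force: [-0.8, -0.1, 0.7]
finger_gap: 0.687
```

```bash
python3 go.py 0.499 0.083 0.109
python3 - <<'E'
from h import *
im,d,c=snap("wrist","2");im,d,c=snap("scene","2");crop(im,220,120,380,240,5,"pics/s2c.png")
E
```

```text
t 2.95 p [0.4988 0.0803 0.1075] yaw_y 8.91 tilt [-0.0031 -0.0008] F [-0.8 -0.1  0.7] gap 0.0603 j7 -21.9
tool shift [-0.0015  0.0006 -0.0026]
```

View pics/wrist2.png

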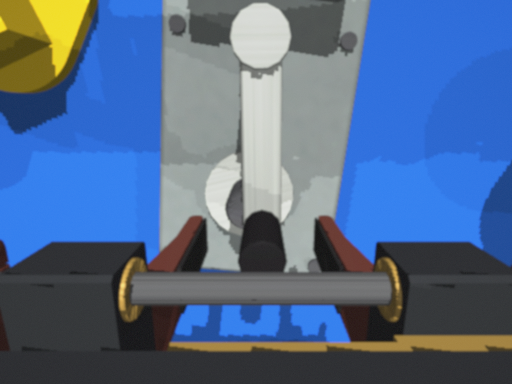

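View pics/s2c.png

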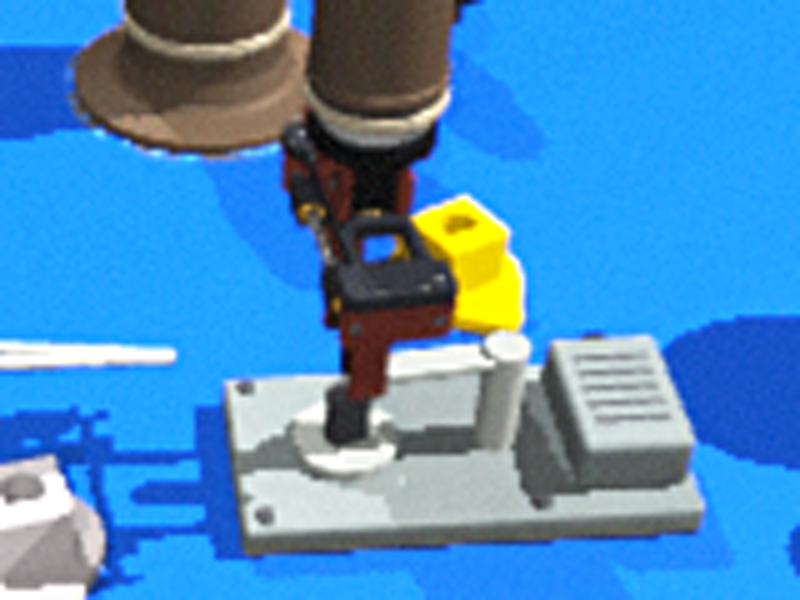

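>>> {"op": "move_arm", "data": {"moves": "-0.0015 0 -0.0025 0 0 0;0 0 0 0 0 0;0 0 0 0 0 0;0 0 0 0 0 0;0 0 0 0 0 0;0 0 0 0 0 0", "gripper": 0}}

```text
clock: 3.65
eef_pos: [0.4992, 0.0845, 0.1108]
ee_rot: [[0.0, 0.988, 0.157], [-0.0, 0.157, -0.988], [-1.0, 0.0, 0.0]]
wrist_force: [-0.7, -0.3, 1.4]
finger_gap: 0.244
```

>>> {"op": "move_arm", "data": {"moves": "0 0.01 -0.0005 -0.1 0 0;0 0.01 -0.0005 -0.1 0 0;0 0.01 -0.0005 -0.1 0 0;0 0.01 -0.0005 -0.1 0 0;0 0.01 -0.0005 -0.1 0 0;0 0.01 -0.0005 -0.1 0 0;0 0.01 -0.0005 -0.1 0 0;0 0.01 -0.0005 -0.1 0 0;0 0 0 0 0 0"}}

```text
clock: 4.55
eef_pos: [0.565, 0.1272, 0.1107]
ee_rot: [[-0.001, 0.572, 0.82], [0.001, 0.82, -0.572], [-1.0, 0.0, -0.001]]
wrist_force: [-3.8, -0.3, 7.6]
finger_gap: 0.241
```

```bash
python3 go.py; python3 -c "
import numpy as np
from cell import telemetry
p=telemetry.state()['eef_pos'][:2]-np.array([.483,.182]);print(p,np.hypot(*p),np.degrees(np.arctan2(p[1],p[0])))"
```

```text
t 4.55 p [0.565  0.1272 0.1107] yaw_y 55.13 tilt [-0.001   0.0007] F [-3.8 -0.3  7.6] gap 0.0212 j7 15.1
[ 0.08200412 -0.05477225] 0.09861376188619728 -33.73978110920461
```

>>> {"op": "move_arm", "data": {"moves": "0 0.01 -0.0005 -0.1 0 0;0 0.01 -0.0005 -0.1 0 0;0 0.01 -0.0005 -0.1 0 0;0 0.01 -0.0005 -0.1 0 0;0 0.01 -0.0005 -0.1 0 0;0 0.01 -0.0005 -0.1 0 0;0 0.01 -0.0005 -0.1 0 0;0 0.01 -0.0005 -0.1 0 0;0 0.004 -0.0002 -0.04 0 0;0 0 0 0 0 0"}}

```text
clock: 5.55
eef_pos: [0.5786, 0.2053, 0.1107]
ee_rot: [[-0.004, -0.226, 0.974], [-0.003, 0.974, 0.226], [-1.0, -0.002, -0.004]]
wrist_force: [-9.8, -3.9, 10.2]
finger_gap: 0.244
```

```bash
python3 go.py; python3 -c "
import numpy as np
from cell import telemetry
p=telemetry.state()['eef_pos'][:2]-np.array([.483,.182]);print(p,np.hypot(*p),np.degrees(np.arctan2(p[1],p[0])))"
```

```text
t 5.55 p [0.5786 0.2053 0.1107] yaw_y 103.05 tilt [-0.0037 -0.0029] F [-9.8 -3.9 10.2] gap 0.0215 j7 50.4
[0.09560076 0.02332706] 0.09840557627375926 13.71250568125474
```

>>> {"op": "move_arm", "data": {"moves": "0 0 0 0 0 0;0 0 0 0 0 0;0 0 0 0 0 0;-0.02 0 0 0 0 0;-0.03 0 0 0 0 0;-0.04 0 0 0 0 0;-0.04 0 0 0 0 0;-0.02 0 0 0 0 0", "gripper": 0.07}}

```text
clock: 6.35
eef_pos: [0.5816, 0.2069, 0.2642]
ee_rot: [[0.004, -0.225, 0.974], [0.002, 0.974, 0.225], [-1.0, 0.001, 0.004]]
wrist_force: [0.9, 0.8, -0.3]
finger_gap: 0.796
```

```bash
python3 go.py 0.53 0.0 0.25 0
python3 - <<'E'
from h import *
im,d,c=snap("top","3");crop(im,130,110,330,260,4,"pics/t3c.png")
E
```

```text
t 6.35 p [0.5816 0.2069 0.2642] yaw_y 102.99 tilt [0.0036 0.0018] F [ 0.9  0.8 -0.3] gap 0.0699 j7 56.7
tool shift [ 0.0136 -0.19   -0.0969]
rotvec tool [ 1.7975  0.002  -0.0042]
shift if turned first [ 0.0142 -0.0516  0.2069]
```

View pics/t3c.png

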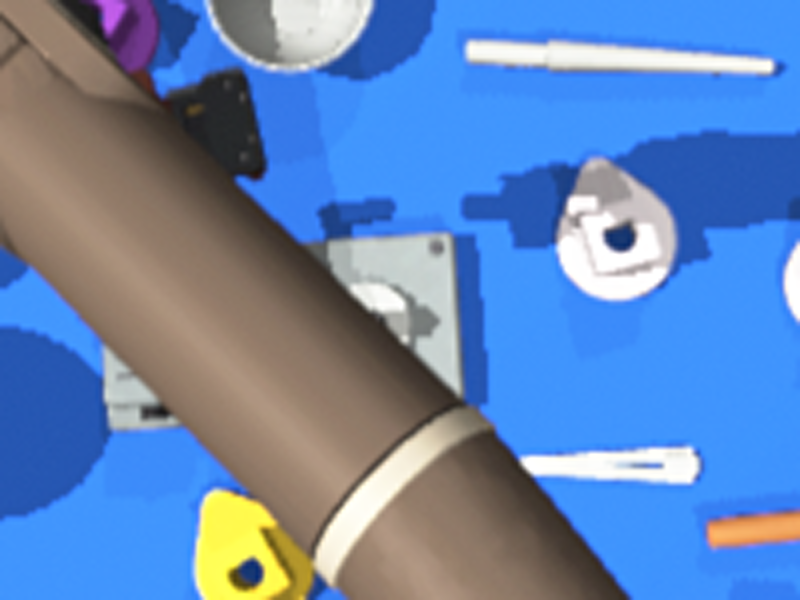

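>>> {"op": "move_arm", "data": {"moves": "0 -0.015 0 0.145 0 0;0 -0.015 0 0.145 0 0;0 -0.015 0 0.145 0 0;0 -0.015 0 0.145 0 0;0 -0.015 0 0.145 0 0;0 -0.01 0 0.145 0 0;0 0 0 0.145 0 0;0 0 0 0.145 0 0;0 0 0 0.145 0 0;0 0 0 0.145 0 0"}}

```text
clock: 7.4
eef_pos: [0.5714, 0.1237, 0.2601]
ee_rot: [[-0.0, 0.942, 0.335], [-0.0, 0.335, -0.942], [-1.0, -0.0, 0.0]]
wrist_force: [-0.7, 0.1, 0.3]
finger_gap: 0.8
```

```bash
python3 go.py 0.49 0.05 0.17 5
```

```text
t 7.4 p [0.5714 0.1237 0.2601] yaw_y 19.55 tilt [-0.0002 -0.0001] F [-0.7  0.1  0.3] gap 0.0702 j7 -10.9
tool shift [ 0.0902 -0.1014  0.0422]
rotvec tool [2.54e-01 0.00e+00 2.00e-04]
shift if turned first [ 0.0901 -0.0875  0.0663]
```

>>> {"op": "move_arm", "data": {"moves": "0 0 0 0.127 0 0;0 0 0 0.127 0 0;0 -0.03 0.02 0 0 0;0 -0.03 0.02 0 0 0;0 -0.0275 0.0263 0 0 0;0.03 0 0 0 0 0;0.03 0 0 0 0 0;0.03 0 0 0 0 0;0 0 0 0 0 0;0 0 0 0 0 0"}}

```text
clock: 8.4
eef_pos: [0.4905, 0.0499, 0.1708]
ee_rot: [[-0.001, 0.996, 0.094], [0.0, 0.094, -0.996], [-1.0, -0.001, -0.0]]
wrist_force: [-0.3, 0.2, 0.5]
finger_gap: 0.799
```

```bash
python3 go.py 
python3 - <<'E'
from h import *
im,d,c=snap("wrist","4");print(c["eye"])
E
```

```text
t 8.4 p [0.4905 0.0499 0.1708] yaw_y 5.39 tilt [-0.001   0.0004] F [-0.3  0.2  0.5] gap 0.0701 j7 -18.5
[0.48474583 0.11674732 0.33249678]
```

View pics/wrist4.png

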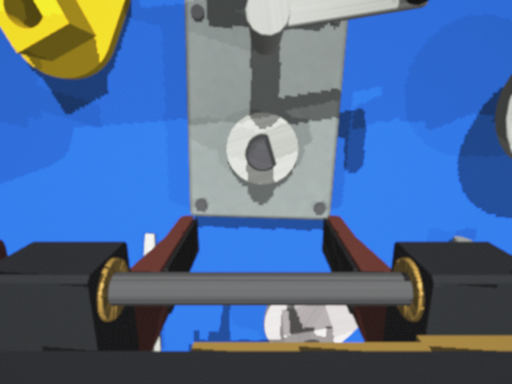

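```bash
python3 - <<'E'
from h import *
im,d,c=load("wrist","4"); crop(im,220,105,305,190,8,"pics/w4c.png")
P=cloud(c,d)
reg=im[105:190,220:305]; 
m=(P[...,2]>.066)&(P[...,2]<.085)
m[:105]=0;m[190:]=0;m[:,:220]=0;m[:,305:]=0
print(m.sum(),P[m].mean(0))
cs,_=cv2.findContours(m.astype(np.uint8),cv2.RETR_EXTERNAL,cv2.CHAIN_APPROX_NONE);k=max(cs,key=cv2.contourArea)[:,0]
w=np.array([onplane(c,u,v,.075) for u,v in k]);print(w[:,:2].min(0),w[:,:2].max(0))
# shoulder
z=P[...,2];m2=(z>.028)&(z<.042)&(im.min(2)>150);m2[:100]=0;m2[200:]=0;m2[:,:215]=0;m2[:,310:]=0
cs,_=cv2.findContours(m2.astype(np.uint8),cv2.RETR_EXTERNAL,cv2.CHAIN_APPROX_NONE);k2=max(cs,key=cv2.contourArea)
h=cv2.convexHull(k2)[:,0];w2=np.array([onplane(c,u,v,.035)[:2] for u,v in h]).astype(np.float32)
print("shoulder z",np.median(z[m2]),cv2.minEnclosingCircle(w2),cv2.fitEllipse(w2))
E
```

```text
819 [0.48782203 0.0825359  0.07336927]
[0.47537817 0.06883902] [0.50173396 0.0977872 ]
shoulder z 0.03451517122387049 ((0.4896976351737976, 0.08261030912399292), 0.03481262922286987) ((0.48960214853286743, 0.08251914381980896), (0.06864382326602936, 0.06911244988441467), 90.93158721923828)
```

View pics/w4c.png

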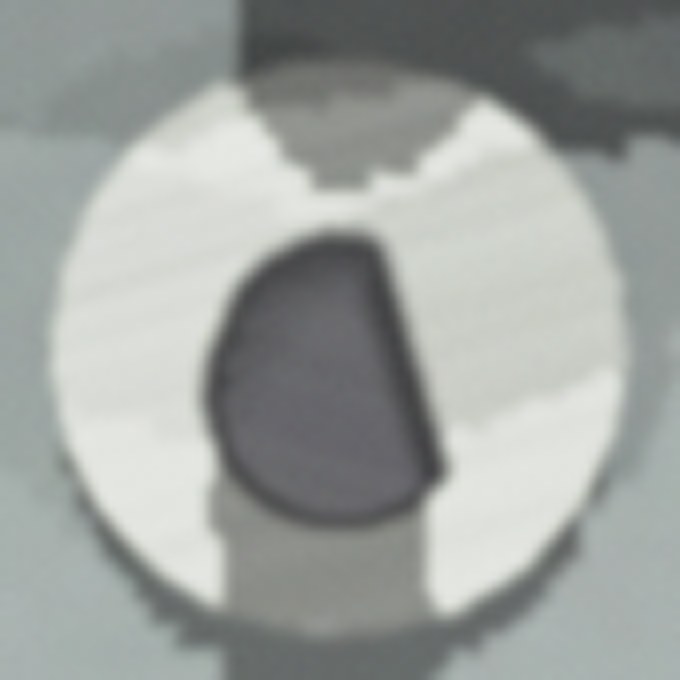

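```bash
python3 - <<'E'
from h import *
im,d,c=load("wrist","4")
f=lambda x,y,z:onplane(c,220+(x-3.5)/8,105+(y-3.5)/8,z)[:2]
for (a,b,z) in [((388,245),(443,465),.069),((365,262),(418,485),.075)]:
    p,q=f(*a,z),f(*b,z); t=(p-q);t/=np.linalg.norm(t); n=np.array([t[1],-t[0]])
    print("flat normal deg",np.degrees(np.arctan2(n[1],n[0])), "dist from axis",n@(p-[.4896,.0825]))
# arc fit at .069
g=im.max(2)
m=(g<125)&(P_ if False else True)
m=(g<125).astype(np.uint8); m[:132]=0;m[172:]=0;m[:,:243]=0;m[:,278:]=0
cs,_=cv2.findContours(m,cv2.RETR_EXTERNAL,cv2.CHAIN_APPROX_NONE);k=max(cs,key=cv2.contourArea)[:,0]
w=np.array([f((u-220)*8+3.5,(v-105)*8+3.5,.069) for u,v in k])
n=np.array([np.cos(.27),np.sin(.27)])
s=(w-[.4896,.0825]); r=np.hypot(*s.T); keep=s@n<.006
A=np.c_[2*w[keep],np.ones(keep.sum())];x=np.linalg.lstsq(A,(w[keep]**2).sum(1),rcond=None)[0];print(x[:2],np.sqrt(x[2]+x[:2]@x[:2]))
nk=s@n>.008
L=cv2.fitLine(w[nk].astype(np.float32),cv2.DIST_HUBER,0,.001,.001).ravel();print(np.degrees(np.arctan2(L[1],L[0])),nk.sum())
E
```

```text
flat normal deg 19.913736197150367 dist from axis 0.008388545203174004
flat normal deg 19.0954016002043 dist from axis 0.005444736878294109
[0.49060761 0.08272347] 0.015571437002905265
-72.98262 11
```

>>> {"op": "move_arm", "data": {"moves": "0 0.012 0.042 0 0 0;0 0.012 0.042 0 0 0;0 0.012 0.042 0 0 0;0 0.012 0.042 0 0 0;0 0.012 0.042 0 0 0;0 0 0 0 0 0;0 0 0 0 0 0"}}

```text
clock: 9.15
eef_pos: [0.5707, -0.1545, 0.1718]
ee_rot: [[0.002, 0.996, 0.092], [0.0, 0.092, -0.996], [-1.0, 0.002, 0.0]]
wrist_force: [-0.1, 0.5, 0.1]
finger_gap: 0.798
```

```bash
python3 go.py 
python3 - <<'E'
from h import *
im,d,c=snap("wrist","5");print(c["eye"])
im,d,c=snap("top","5")
E
```

```text
t 9.15 p [ 0.5707 -0.1545  0.1718] yaw_y 5.25 tilt [0.0017 0.0001] F [-0.1  0.5  0.1] gap 0.07 j7 2.3
[ 0.56470463 -0.08762179  0.33347478]
```

View pics/wrist5.png

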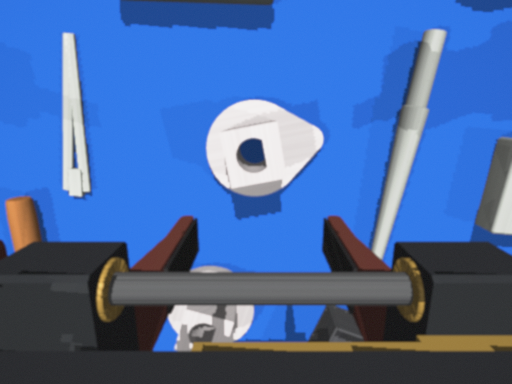

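```bash
python3 - <<'E'
from h import *
im,d,c=load("wrist","5"); crop(im,195,90,335,210,5.5,"pics/w5c.png")
P=cloud(c,d);z=P[...,2]
b=np.zeros(z.shape,bool);b[80:215,190:340]=1
m=(z>.050)&b; 
print("hub top z",np.median(z[m]),m.sum())
cs,_=cv2.findContours(m.astype(np.uint8),cv2.RETR_EXTERNAL,cv2.CHAIN_APPROX_NONE);k=max(cs,key=cv2.contourArea)[:,0]
w=np.array([onplane(c,u,v,.056)[:2] for u,v in k]).astype(np.float32)
r=cv2.minAreaRect(w*1000);print("rect mm",r); print(cv2.boxPoints(r))
mp=(im.min(2)>120)&b
cs,_=cv2.findContours(mp.astype(np.uint8),cv2.RETR_EXTERNAL,cv2.CHAIN_APPROX_NONE);k=max(cs,key=cv2.contourArea)[:,0]
w=np.array([onplane(c,u,v,.012)[:2] for u,v in k])
cen=np.array(r[0])/1000; s=w-cen; rr=np.hypot(*s.T); a=np.degrees(np.arctan2(s[:,1],s[:,0]))
i=rr.argmax();print("nose",a[i],rr[i], a[rr>rr.max()-.004].mean(), "min r",rr.min())
ha=a[(abs(a)>60)]; 
o=abs(a-18)>75
A=np.c_[2*w[o],np.ones(o.sum())];x=np.linalg.lstsq(A,(w[o]**2).sum(1),rcond=None)[0];print("plate circ",x[:2],np.sqrt(x[2]+x[:2]@x[:2]))
i=np.hypot(*(w-x[:2]).T); t=(w-x[:2])[i>i.max()-.004].mean(0);print("nose from plate",np.degrees(np.arctan2(t[1],t[0])),i.max())
E
```

```text
hub top z 0.055553611957138704 2552
rect mm ((562.6397094726562, -125.92588806152344), (51.89897155761719, 52.08677291870117), 15.812602043151855)
[[ 530.57556 -107.93906]
 [ 544.7688  -158.05478]
 [ 594.70386 -143.91272]
 [ 580.5106   -93.797  ]]
nose 16.808051814285193 0.07225021269484896 14.522794835344587 min r 0.04912764958332462
plate circ [ 0.56167862 -0.12598721] 0.04988270537172492
nose from plate 14.392927029487998 0.07318830549652326
```

View pics/w5c.png

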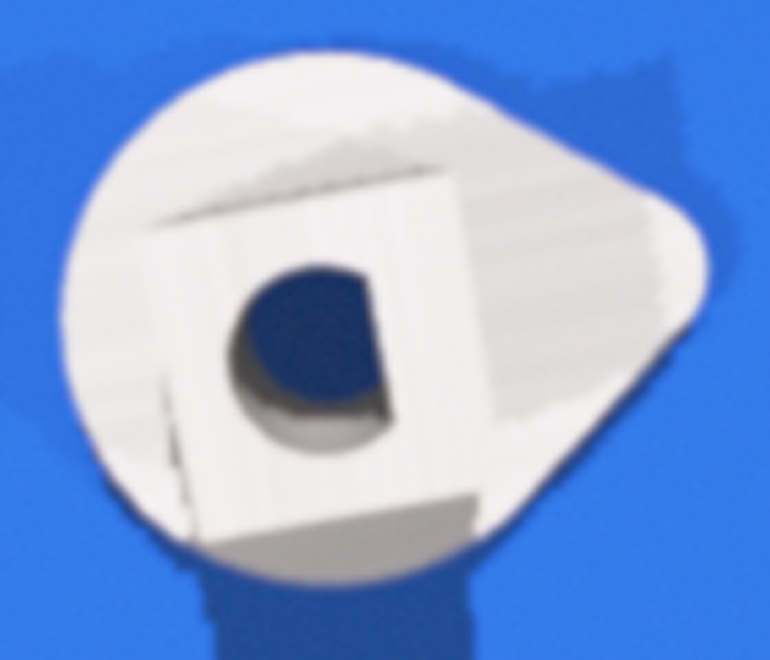

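>>> {"op": "move_arm", "data": {"moves": "0 0 0 -0.09 0 0;0 0 0 -0.089 0 0;0 0 0 0 0 0;0 0 0 0 0 0", "gripper": 0.0878}}

```text
clock: 9.65
eef_pos: [0.5701, -0.1525, 0.1712]
ee_rot: [[0.001, 0.963, 0.269], [0.0, 0.269, -0.963], [-1.0, 0.001, 0.0]]
wrist_force: [-0.3, -0.3, 0.3]
finger_gap: 1.001
```

```bash
python3 go.py 0.562 -0.126 0.02 15.5
```

```text
t 9.65 p [ 0.5701 -0.1525  0.1712] yaw_y 15.59 tilt [0.0006 0.    ] F [-0.3 -0.3  0.3] gap 0.0879 j7 11.4
tool shift [ 0.1512 -0.0008 -0.0278]
rotvec tool [ 0.0016  0.0001 -0.0006]
shift if turned first [ 0.1512 -0.0007 -0.0277]
```

>>> {"op": "move_arm", "data": {"moves": "0 -0.0004 -0.014 0 0 0;0 -0.0004 -0.0138 0 0 0;0.03 0 0 0 0 0;0.03 0 0 0 0 0;0.03 0 0 0 0 0;0.012 0 0 0 0 0;0 0 0 0 0 0"}}

```text
clock: 10.35
eef_pos: [0.5605, -0.1258, 0.0674]
ee_rot: [[-0.003, 0.963, 0.27], [0.001, 0.27, -0.963], [-1.0, -0.003, -0.002]]
wrist_force: [-0.9, -0.1, -0.4]
finger_gap: 0.998
```

```bash
python3 go.py 0.562 -0.126 0.02 15.5
python3 - <<'E'
from h import *
snap("wrist","6");im,d,c=snap("scene","6");crop(im,180,170,280,260,6,"pics/s6c.png")
E
```

```text
t 10.35 p [ 0.5605 -0.1258  0.0674] yaw_y 15.69 tilt [-0.0029  0.001 ] F [-0.9 -0.1 -0.4] gap 0.0876 j7 4.6
tool shift [0.0474 0.0015 0.0007]
rotvec tool [ 0.0034 -0.0018  0.0025]
shift if turned first [0.0474 0.0014 0.0006]
```

View pics/wrist6.png

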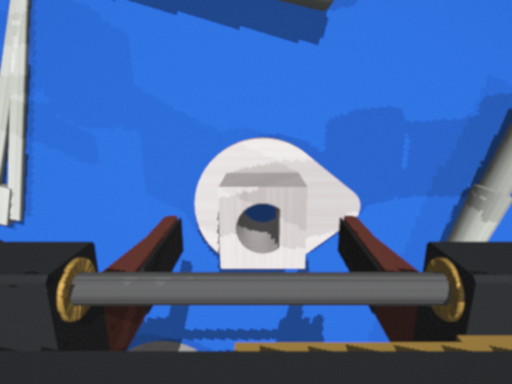

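View pics/s6c.png

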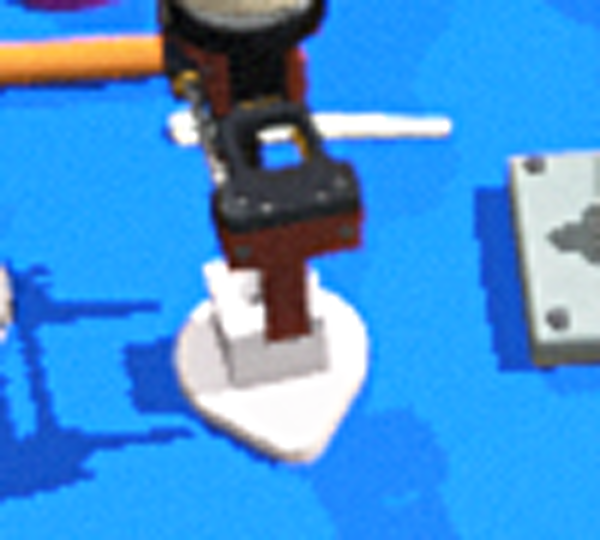

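>>> {"op": "move_arm", "data": {"moves": "0.02 0.001 0.0005 0 0 0;0.02 0 0 0 0 0;0.0065 0 0 0 0 0;0 0 0 0 0 0;0 0 0 0 0 0"}}

```text
clock: 10.95
eef_pos: [0.5637, -0.1274, 0.0235]
ee_rot: [[0.002, 0.963, 0.27], [-0.0, 0.27, -0.963], [-1.0, 0.002, 0.001]]
wrist_force: [0.4, 0.9, 0.3]
finger_gap: 1.001
```

>>> {"op": "move_arm", "data": {"moves": "0 0 0 0 0 0;0 0 0 0 0 0;0 0 0 0 0 0;0 0 0 0 0 0;0 0 0 0 0 0;0 0 0 0 0 0;0 0 0 0 0 0", "gripper": 0}}

```text
clock: 11.65
eef_pos: [0.5628, -0.1274, 0.0222]
ee_rot: [[-0.0, 0.963, 0.27], [-0.0, 0.27, -0.963], [-1.0, -0.0, 0.0]]
wrist_force: [-1.2, 0.4, 2.1]
finger_gap: 0.592
```

```bash
python3 go.py 0.562 -0.126 0.02 15.5
```

```text
t 11.65 p [ 0.5628 -0.1274  0.0222] yaw_y 15.64 tilt [-0.0001 -0.0001] F [-1.2  0.4  2.1] gap 0.052 j7 2.4
tool shift [ 0.0022 -0.0004 -0.0016]
rotvec tool [0.0024 0.0001 0.0001]
shift if turned first [ 0.0022 -0.0004 -0.0016]
```

>>> {"op": "move_arm", "data": {"moves": "-0.015 0 0 0 0 0;-0.025 0 0 0 0 0;-0.035 0 0 0 0 0;-0.035 0 0 0 0 0;0 0 0 -0.032 0 0;0 0 0 -0.032 0 0;0 0 0 0 0 0;0 0 0 0 0 0"}}

```text
clock: 12.45
eef_pos: [0.5616, -0.1273, 0.1304]
ee_rot: [[-0.003, 0.944, 0.33], [0.001, 0.33, -0.944], [-1.0, -0.003, -0.002]]
wrist_force: [-0.9, 0.3, -5.5]
finger_gap: 0.592
```

```bash
python3 go.py 0.49 0.082 0.132 19.3
python3 - <<'E'
from h import *
im,d,c=snap("wrist","7")
crop(im,170,110,360,280,4,"pics/w7c.png")
E
```

```text
t 12.45 p [ 0.5616 -0.1273  0.1304] yaw_y 19.3 tilt [-0.0031  0.0008] F [-0.9  0.3 -5.5] gap 0.052 j7 10.7
tool shift [-0.0012  0.0016 -0.2212]
rotvec tool [-0.     -0.0018  0.0026]
shift if turned first [-0.0016  0.0016 -0.2212]
```

View pics/w7c.png

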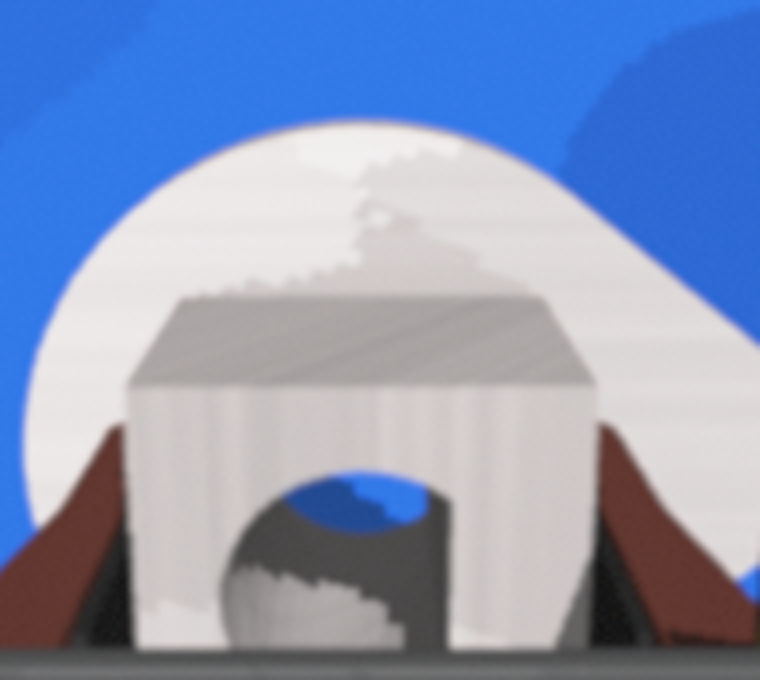

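```bash
python3 - <<'E'
from h import *
im,d,c=load("wrist","7"); P=cloud(c,d)
z0=.1304-.0222
tcp=np.array([.5616,-.1273]); a=np.radians(19.3); y=np.array([np.cos(a),np.sin(a)]); zt=np.array([np.sin(a),-np.cos(a)])
f=lambda x,yy,z:onplane(c,170+(x-1.5)/4,110+(yy-1.5)/4,z)[:2]
for A,B,z in [((129,385),(595,385),z0+.056),((182,297),(543,297),z0+.012)]:
    for q in (f(*A,z),f(*B,z)): print("corner rel tool y,z",((q-tcp)@y).round(4),((q-tcp)@zt).round(4))
print("hub z depth",np.percentile(P[215:235,205:215,2],50)-z0, "plate z",np.median(P[160:170,230:260,2])-z0)
m=(im.min(2)>120);m[215:]=0;m[:,310:]=0;m[:130]=0;m[:,:170]=0
cs,_=cv2.findContours(m.astype(np.uint8),cv2.RETR_EXTERNAL,cv2.CHAIN_APPROX_NONE);k=max(cs,key=cv2.contourArea)[:,0]
w=np.array([onplane(c,u,v,z0+.012)[:2] for u,v in k if v<212 and u<285 and u>171])
r=np.hypot(*(w-tcp).T); w=w[r>.044]
A=np.c_[2*w,np.ones(len(w))];x=np.linalg.lstsq(A,(w**2).sum(1),rcond=None)[0];s=x[:2]-tcp;print("plate circ rel",s@y,s@zt,np.sqrt(x[2]+x[:2]@x[:2]),len(w))
E
```

```text
corner rel tool y,z -0.0249 -0.0273
corner rel tool y,z 0.0257 -0.0273
corner rel tool y,z -0.0255 -0.0269
corner rel tool y,z 0.0262 -0.0269
hub z depth 0.05563437153131359 plate z 0.011714270051462528
plate circ rel 0.0006798293541026023 -0.0013294472069323667 0.05053753069549124 132
```

>>> {"op": "move_arm", "data": {"moves": "0 0 -0.03 0 0 0;0 0 -0.04 0 0 0;0 0 -0.04 0 0 0;0 0 -0.04 0 0 0;0 0 -0.04 0 0 0;0 0.0014 -0.0308 0 0 0;0 0 0 0 0 0;0 0 0 0 0 0;0 0 0 0 0 0"}}

```text
clock: 13.4
eef_pos: [0.4912, 0.0804, 0.1316]
ee_rot: [[-0.001, 0.944, 0.33], [-0.001, 0.33, -0.944], [-1.0, -0.001, 0.0]]
wrist_force: [-0.1, 0.2, -5.6]
finger_gap: 0.589
```

```bash
python3 go.py 0.49 0.0814 0.104 19.3
python3 - <<'E'
from h import *
im,d,c=snap("wrist","8")
crop(im,150,100,360,300,3,"pics/w8c.png")
im,d,c=snap("scene","8");crop(im,240,120,360,240,5,"pics/s8c.png")
E
```

```text
t 13.4 p [0.4912 0.0804 0.1316] yaw_y 19.24 tilt [-0.0009 -0.0006] F [-0.1  0.2 -5.6] gap 0.0517 j7 -12.1
tool shift [ 0.0276 -0.0008 -0.0014]
rotvec tool [-0.0011  0.0003  0.001 ]
shift if turned first [ 0.0276 -0.0008 -0.0013]
```

View pics/w8c.png

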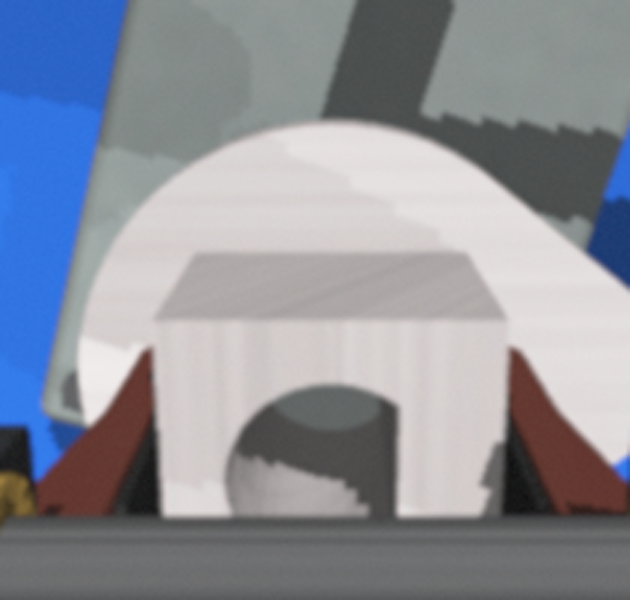

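View pics/s8c.png

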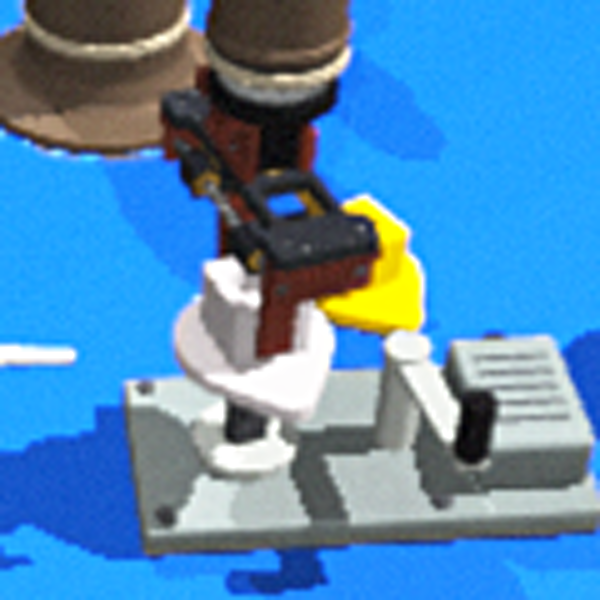

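>>> {"op": "move_arm", "data": {"moves": "0.01 -0.0008 -0.0013 0 0 0;0.012 0 0 0 0 0;0.0055 0 0 0 0 0;0 0 0 0 0 0;0 0 0 0 0 0;0 0 0 0 0 0"}}

```text
clock: 14.1
eef_pos: [0.4902, 0.0826, 0.1049]
ee_rot: [[0.0, 0.944, 0.331], [0.0, 0.331, -0.944], [-1.0, 0.0, -0.0]]
wrist_force: [-0.6, -0.2, -4.7]
finger_gap: 0.593
```

```bash
python3 go.py 0.49 0.0814 0.0572 19.3
```

```text
t 14.1 p [0.4902 0.0826 0.1049] yaw_y 19.32 tilt [0.0004 0.0002] F [-0.6 -0.2 -4.7] gap 0.0521 j7 -14.2
tool shift [ 0.0477 -0.0006  0.0011]
rotvec tool [ 0.0003 -0.     -0.0004]
shift if turned first [ 0.0477 -0.0006  0.0011]
```

```bash
python3 - <<'E'
from h import *
for i in range(5):
    read_camera("top"); s=telemetry.state(); print(s["eef_pos"].round(4),s["wrist_force"].round(1))
E
```

```text
[0.4902 0.0825 0.1049] [ 0.3  0.  -5.5]
[0.4903 0.0825 0.105 ] [-0.1 -0.8 -5.5]
[0.4902 0.0825 0.105 ] [-0.7 -0.3 -6.4]
[0.4902 0.0824 0.1049] [-0.2 -0.2 -5.3]
[0.4901 0.0824 0.1049] [ 0.4  0.1 -6. ]
```

>>> {"op": "move_arm", "data": {"moves": "0.004 -0.0004 0.001 0 0 0;0.004 0 0 0 0 0;0.003 0 0 0 0 0;0 0 0 0 0 0;0.003 0 0 0 0 0;0 0 0 0 0 0"}}

```text
clock: 14.95
eef_pos: [0.4897, 0.0813, 0.0903]
ee_rot: [[-0.0, 0.944, 0.331], [-0.0, 0.331, -0.944], [-1.0, -0.0, -0.0]]
wrist_force: [0.4, -0.8, -5.3]
finger_gap: 0.592
```

>>> {"op": "move_arm", "data": {"moves": "0.003 0 0 0 0 0;0 0 0 0 0 0;0 0 0 0 0 0"}}

```text
clock: 15.25
eef_pos: [0.4899, 0.0813, 0.0876]
ee_rot: [[-0.0, 0.944, 0.331], [-0.0, 0.331, -0.944], [-1.0, -0.0, -0.0]]
wrist_force: [-0.4, -0.4, -4.8]
finger_gap: 0.592
```

>>> {"op": "move_arm", "data": {"moves": "0.005 0 0 0 0 0;0.005 0 0 0 0 0;0.005 0 0 0 0 0;0.005 0 0 0 0 0;0.004 0 0 0 0 0;0 0 0 0 0 0;0 0 0 0 0 0"}}

```text
clock: 15.95
eef_pos: [0.4899, 0.0814, 0.0635]
ee_rot: [[-0.0, 0.944, 0.331], [0.0, 0.331, -0.944], [-1.0, -0.0, -0.0]]
wrist_force: [0.7, 0.6, -5.2]
finger_gap: 0.59
```

>>> {"op": "move_arm", "data": {"moves": "0.002 0 0 0 0 0;0.002 0 0 0 0 0;0.002 0 0 0 0 0;0 0 0 0 0 0;0 0 0 0 0 0"}}

```text
clock: 16.45
eef_pos: [0.4899, 0.0814, 0.0576]
ee_rot: [[-0.0, 0.944, 0.331], [0.0, 0.331, -0.944], [-1.0, -0.0, -0.0]]
wrist_force: [1.2, -0.3, -4.5]
finger_gap: 0.589
```

Almost touching; one more millimetre, then release and rise.

>>> {"op": "move_arm", "data": {"moves": "0.001 0 0 0 0 0;0 0 0 0 0 0;0 0 0 0 0 0"}}

```text
clock: 16.75
eef_pos: [0.4901, 0.0814, 0.0572]
ee_rot: [[0.0, 0.944, 0.331], [-0.0, 0.331, -0.944], [-1.0, 0.0, 0.0]]
wrist_force: [-1.8, -1.0, 6.1]
finger_gap: 0.59
```

>>> {"op": "move_arm", "data": {"moves": "0 0 0 0 0 0;0 0 0 0 0 0;0 0 0 0 0 0;0 0 0 0 0 0;0 0 0 0 0 0", "gripper": 0.0878}}

```text
clock: 17.25
eef_pos: [0.49, 0.0814, 0.0566]
ee_rot: [[0.0, 0.944, 0.331], [0.0, 0.331, -0.944], [-1.0, 0.0, -0.0]]
wrist_force: [0.5, 0.2, 0.5]
finger_gap: 0.986
```

>>> {"op": "move_arm", "data": {"moves": "-0.02 0 0 0 0 0;-0.03 0 0 0 0 0;-0.04 0 0 0 0 0;-0.04 0 0 0 0 0;-0.02 0 0 0 0 0;0 0 0 0 0 0;0 0 0 0 0 0"}}

```text
clock: 17.95
eef_pos: [0.4899, 0.0811, 0.2064]
ee_rot: [[0.0, 0.944, 0.33], [-0.0, 0.33, -0.944], [-1.0, 0.0, 0.001]]
wrist_force: [0.6, 0.4, -1.2]
finger_gap: 1.0
```

```bash
python3 go.py 0.5786 0.2053 0.2 102
python3 - <<'E'
from h import *
im,d,c=snap("wrist","9")
P=cloud(c,d);z=P[...,2]
b=(abs(P[...,0]-.49)<.06)&(abs(P[...,1]-.083)<.06)
m=b&(z>.082)&(z<.1);print("hub top z",np.median(z[m]),m.sum())
cs,_=cv2.findContours(m.astype(np.uint8),cv2.RETR_EXTERNAL,cv2.CHAIN_APPROX_NONE);k=max(cs,key=cv2.contourArea)[:,0]
w=np.array([onplane(c,u,v,.091)[:2] for u,v in k]).astype(np.float32)
print(cv2.minAreaRect(w*1000)); mp=b&(z>.04)&(z<.053);print("plate",np.median(z[mp]),mp.sum())
E
```

```text
t 17.95 p [0.4899 0.0811 0.2064] yaw_y 19.29 tilt [ 0.0005 -0.0004] F [ 0.6  0.4 -1.2] gap 0.0878 j7 -7.7
tool shift [ 0.0064  0.1248 -0.0879]
rotvec tool [-1.4435e+00  7.0000e-04  2.0000e-04]
shift if turned first [0.0064 0.103  0.1126]
hub top z 0.0905165236223848 2404
((489.7545166015625, 83.64697265625), (51.911827087402344, 53.113197326660156), 19.263277053833008)
plate 0.04651201384364417 4023
```

View pics/wrist9.png

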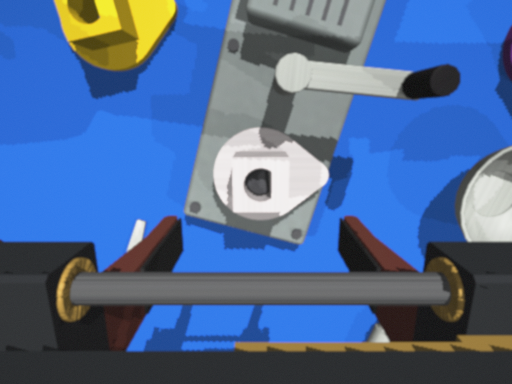

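>>> {"op": "move_arm", "data": {"moves": "0 0 0 -0.1455 0 0;0 0 0 -0.1455 0 0;0 0 0 -0.1455 0 0;0 0 0 -0.1455 0 0;0 0 0 -0.1455 0 0;0 0 0 -0.1455 0 0;0 0 0 -0.1455 0 0;0 0.03 0.03 -0.1455 0 0;0 0.03 0.03 -0.1455 0 0;0 0.03 0.03 -0.1455 0 0", "gripper": 0.06}}

```text
clock: 19.0
eef_pos: [0.5864, 0.1635, 0.2044]
ee_rot: [[-0.002, -0.223, 0.975], [-0.001, 0.975, 0.223], [-1.0, -0.001, -0.003]]
wrist_force: [1.0, 0.9, -0.1]
finger_gap: 0.682
```

```bash
python3 go.py 0.5787 0.2055 0.111 102.5
python3 - <<'E'
from h import *
im,d,c=snap("scene","10"); P=cloud(c,d)
m=(im.max(2)<60)&(P[...,2]>.105)&(P[...,2]<.155)&(abs(P[...,0]-.58)<.05)&(abs(P[...,1]-.2)<.05)
print(m.sum(),P[m].mean(0),np.percentile(P[m],[2,98],axis=0))
im,d,c=load("wrist","9"); P=cloud(c,d)
m=(im.max(2)<60)&(P[...,2]>.14)&(P[...,2]<.155)&(abs(P[...,0]-.58)<.05)&(abs(P[...,1]-.2)<.05)
print(m.sum(),P[m].mean(0),np.percentile(P[m],[2,98],axis=0).mean(0))
E
```

```text
t 19.0 p [0.5864 0.1635 0.2044] yaw_y 102.86 tilt [-0.0024 -0.0011] F [ 1.   0.9 -0.1] gap 0.0599 j7 59.5
tool shift [0.0934 0.0427 0.002 ]
rotvec tool [ 0.0062 -0.0026  0.0006]
shift if turned first [0.0934 0.0426 0.0015]
81 [0.58735639 0.20313538 0.13019312] [[0.57742243 0.19527969 0.10616057]
 [0.59288428 0.2121047  0.14940633]]
803 [0.57814705 0.20474904 0.14588739] [0.57874697 0.20476642 0.14421349]
```

>>> {"op": "move_arm", "data": {"moves": "0 0.021 0.0005 0 0 0;0 0.0212 0.0005 0 0 0;0 0 0 0 0 0;0 0 0 0 0 0"}}

```text
clock: 19.45
eef_pos: [0.5764, 0.2055, 0.2052]
ee_rot: [[-0.002, -0.221, 0.975], [-0.001, 0.975, 0.221], [-1.0, -0.0, -0.002]]
wrist_force: [-1.0, -1.6, 0.3]
finger_gap: 0.688
```

```bash
python3 go.py 0.5787 0.2052 0.111 102.8
python3 - <<'E'
from h import *
snap("wrist","11")
E
```

```text
t 19.45 p [0.5764 0.2055 0.2052] yaw_y 102.75 tilt [-0.0019 -0.0008] F [-1.  -1.6  0.3] gap 0.0604 j7 55.4
tool shift [ 0.0942 -0.0007  0.0023]
rotvec tool [-0.0009 -0.002   0.0004]
shift if turned first [ 0.0942 -0.0008  0.0021]
```

View pics/wrist11.png

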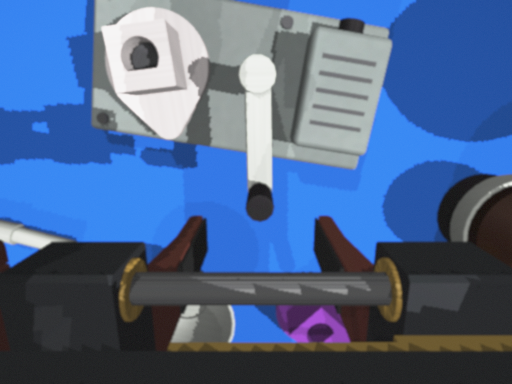

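Knob at (260,203), centred between the fingers (205–315). Descending and gripping.

>>> {"op": "move_arm", "data": {"moves": "0.02 -0.0005 0.001 0 0 0;0.03 0 0 0 0 0;0.025 0 0 0 0 0;0.0185 0 0 0 0 0;0 0 0 0 0 0;0 0 0 0 0 0"}}

```text
clock: 20.1
eef_pos: [0.5784, 0.2044, 0.1133]
ee_rot: [[-0.0, -0.218, 0.976], [-0.0, 0.976, 0.218], [-1.0, -0.0, -0.001]]
wrist_force: [-0.6, 0.1, 0.6]
finger_gap: 0.681
```

>>> {"op": "move_arm", "data": {"moves": "0 0 0 0 0 0;0 0 0 0 0 0;0 0 0 0 0 0;0 0 0 0 0 0;0 0 0 0 0 0;0 0 0 0 0 0", "gripper": 0}}

```text
clock: 20.7
eef_pos: [0.5782, 0.2053, 0.1133]
ee_rot: [[0.0, -0.219, 0.976], [-0.0, 0.976, 0.219], [-1.0, -0.0, 0.0]]
wrist_force: [-1.7, -0.7, 1.7]
finger_gap: 0.243
```

>>> {"op": "move_arm", "data": {"moves": "0 -0.01 -0.0005 0.1 0 0;0 -0.01 -0.0005 0.1 0 0;0 -0.01 -0.0005 0.1 0 0;0 -0.01 -0.0005 0.1 0 0;0 -0.01 -0.0005 0.1 0 0;0 -0.01 -0.0005 0.1 0 0;0 -0.01 -0.0005 0.1 0 0;0 -0.01 -0.0005 0.1 0 0;0 0 0 0 0 0"}}

```text
clock: 21.6
eef_pos: [0.5649, 0.1278, 0.1134]
ee_rot: [[0.002, 0.55, 0.835], [-0.0, 0.835, -0.55], [-1.0, 0.001, 0.001]]
wrist_force: [5.1, 0.5, -4.5]
finger_gap: 0.247
```

>>> {"op": "move_arm", "data": {"moves": "0 -0.01 -0.0005 0.1 0 0;0 -0.01 -0.0005 0.1 0 0;0 -0.01 -0.0005 0.1 0 0;0 -0.01 -0.0005 0.1 0 0;0 -0.01 -0.0005 0.1 0 0;0 -0.01 -0.0005 0.1 0 0;0 -0.01 -0.0005 0.1 0 0;0 0 0 0 0 0;0 0 0 0 0 0"}}

```text
clock: 22.5
eef_pos: [0.51, 0.0873, 0.1133]
ee_rot: [[0.001, 0.957, 0.291], [-0.001, 0.291, -0.957], [-1.0, 0.001, 0.001]]
wrist_force: [4.9, -3.4, -1.0]
finger_gap: 0.247
```

```bash
python3 go.py; python3 -c "
import numpy as np
from cell import telemetry
p=telemetry.state()['eef_pos'][:2]-np.array([.483,.182]);print(p,np.hypot(*p),np.degrees(np.arctan2(p[1],p[0])))"
```

```text
t 22.5 p [0.51   0.0873 0.1133] yaw_y 16.95 tilt [ 0.001  -0.0005] F [ 4.9 -3.4 -1. ] gap 0.0217 j7 -14.1
[ 0.02703344 -0.09473987] 0.09852131839590907 -74.07422715632835
```

>>> {"op": "move_arm", "data": {"moves": "0 -0.007 -0.0003 0.07 0 0;0 -0.007 -0.0003 0.07 0 0;0 -0.006 -0.0003 0.06 0 0;0 0 0 0 0 0;0 0 0 0 0 0"}}

```text
clock: 23.0
eef_pos: [0.49, 0.0835, 0.1132]
ee_rot: [[0.0, 0.995, 0.095], [-0.001, 0.095, -0.995], [-1.0, -0.0, 0.001]]
wrist_force: [2.3, -3.4, 0.9]
finger_gap: 0.242
```

>>> {"op": "move_arm", "data": {"moves": "0 -0.002 0 0.02 0 0;0 0 0 0 0 0;0 0 0 0 0 0"}}

```text
clock: 23.3
eef_pos: [0.489, 0.0835, 0.1133]
ee_rot: [[0.002, 0.997, 0.074], [-0.0, 0.074, -0.997], [-1.0, 0.002, 0.0]]
wrist_force: [6.8, -3.9, -3.4]
finger_gap: 0.247
```

```bash
python3 go.py; python3 -c "
import numpy as np
from cell import telemetry
p=telemetry.state()['eef_pos'][:2]-np.array([.483,.182]);print(p,np.hypot(*p),np.degrees(np.arctan2(p[1],p[0])))"
```

```text
t 23.3 p [0.489  0.0835 0.1133] yaw_y 4.27 tilt [ 0.002  -0.0001] F [ 6.8 -3.9 -3.4] gap 0.0217 j7 -25.2
[ 0.0060405  -0.09850669] 0.0986917196318016 -86.4909763469431
```

>>> {"op": "move_arm", "data": {"moves": "0 -0.002 0 0 0 0;0 0 0 0 0 0;0 0 0 0 0 0"}}

```text
clock: 23.6
eef_pos: [0.489, 0.0835, 0.1134]
ee_rot: [[0.005, 0.997, 0.074], [0.001, 0.074, -0.997], [-1.0, 0.005, -0.001]]
wrist_force: [13.8, -3.0, -10.3]
finger_gap: 0.244
```

>>> {"op": "move_arm", "data": {"moves": "0 0.002 0 0 0 0;0 0 0 0 0 0;0 0 0 0 0 0;0 0 0 0 0 0;0 0 0 0 0 0", "gripper": 0.06}}

```text
clock: 24.1
eef_pos: [0.4872, 0.084, 0.1131]
ee_rot: [[-0.0, 0.997, 0.073], [0.0, 0.073, -0.997], [-1.0, -0.0, -0.0]]
wrist_force: [-1.4, -0.1, 0.1]
finger_gap: 0.653
```

>>> {"op": "move_arm", "data": {"moves": "-0.02 0 0 0 0 0;-0.03 0 0 0 0 0;-0.04 0 0 0 0 0;-0.02 0 0 0 0 0;0 0 0.03 0 0 0;0 0 0 0 0 0;0 0 0 0 0 0;0 0 0 0 0 0"}}

```text
clock: 24.9
eef_pos: [0.4893, 0.0545, 0.2229]
ee_rot: [[-0.001, 0.997, 0.073], [0.0, 0.073, -0.997], [-1.0, -0.001, -0.0]]
wrist_force: [-0.4, 0.7, -0.5]
finger_gap: 0.679
```

```bash
python3 go.py
python3 - <<'E'
from h import *
im,d,c=snap("wrist","12"); P=cloud(c,d); z=P[...,2]
b=(abs(P[...,0]-.49)<.07)&(abs(P[...,1]-.083)<.07)
m=b&(im.max(2)<60)&(z>.14)&(z<.155);print("knob",P[m].mean(0).round(4),m.sum())
m=b&(z>.083)&(z<.094);print("hub z",np.median(z[m]),m.sum()); mp=b&(z>.04)&(z<.053);print("plate",np.median(z[mp]),mp.sum())
m=(P[...,2]>.097)&(z<.110)&(abs(P[...,0]-.485)<.03)&(P[...,1]>.17)&(P[...,1]<.195);print("post",P[m].mean(0))
im,d,c=snap("scene","12");crop(im,220,130,380,240,5,"pics/s12c.png")
snap("top","12")
E
```

```text
t 24.9 p [0.4893 0.0545 0.2229] yaw_y 4.17 tilt [-0.0006  0.0003] F [-0.4  0.7 -0.5] gap 0.0596 j7 -15.8
knob [0.4891 0.0835 0.1464] 493
hub z 0.0905592633437835 1671
plate 0.04651712595257951 3695
post [0.48343924 0.18218202 0.10544136]
```

View pics/wrist12.png

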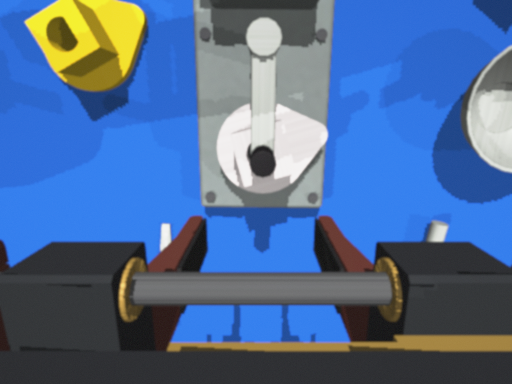

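View pics/s12c.png

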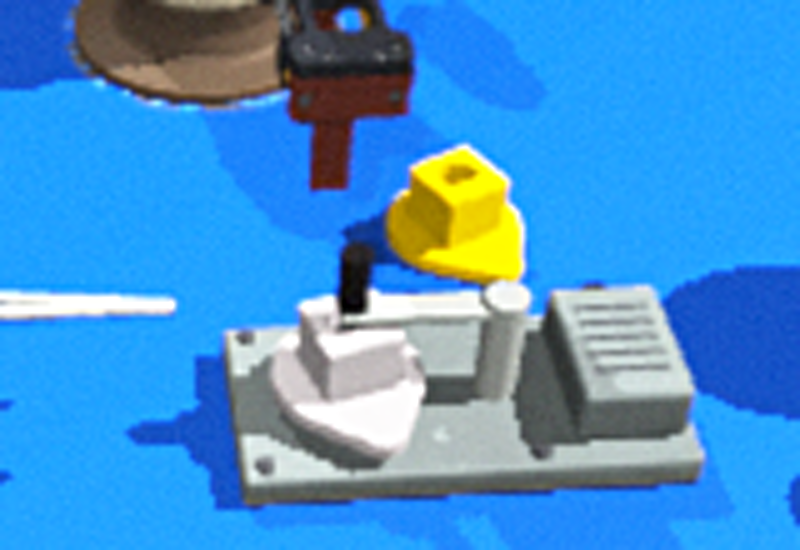

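```bash
python3 -c "
from cell import job_done
print(job_done())"
```

```text
the job is handed in; nothing more can be done
None
```

The cam is on the spindle, bore matched to the flat and fully down on the shoulder. The keeper is closed over it and the gripper is clear. I handed the job in at about 25 s of the 69 s allowed; it reported no verdict.

- **Keeper opened:** I gripped the knob and swung the bar in an arc until it stopped at about 1.74 rad. My measurements put the bar at about 0.09 rad when I started, so it was not quite closed.
- **Cam seated:** I measured the spindle flat at about 19° and the cam at about 15.5°. I gripped the hub across two faces, turned it to 19.3° and lowered it. There was no contact force until the shoulder took the load.
- **Seating checks:** The hub top is at 90.5 mm (91 expected) and the plate top at 46.5 mm (47 expected). The cam is turned to 19.3°, matching the flat.
- **Keeper closed:** I swung it back until pushing harder raised the force to about 14 N without moving it. After release the knob is at (0.489, 0.0835), within about 1.5 mm of the spindle axis.

**Disagreements:** My estimates of the spindle axis (shoulder outline against shaft arc) differed by about 1 mm. The hub centre measured 1.1 mm from the axis in y after seating. Both are inside the 4 mm limit.

I did not re-measure the disc or the other things on the bench. I touched only the knob and the cam, and saw no unexpected contact forces.

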